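Rack a coolant sample tube and take off its cap of unknown hand

ROBOT

A 6-joint arm with a two-finger parallel gripper is mounted at the origin on the work surface. World frame = base frame: x ahead of the robot, y to its left, z up, the work surface at z = 0. Lengths are in m, angles in degrees, forces in N, time in s.
With the tool pointing down it reaches from about 0.35 to 0.85 m from the base axis. Payload 8.1 kg.
Tool frame: the origin (TCP) lies on the centre line of the jaws, within the pads' length; the fingertips stand manip.tip_reach ahead of it and the grasp point (between the pads) lies 2 mm behind it (manip.tip_reach is the distance from the TCP to the fingertips, in m); z points along the fingers, y is the line along which they close (so a half turn about z gives the same grasp; the last joint's range is limited). The gripper opens to 85 mm and grips with 20 to 120 N. Pads are 22 mm wide; open, the fingers measure 114 mm over their backs; the gripper's body (76 mm by 85 mm) begins 54 mm behind the grasp point. The pads swing forward as they close: fully open they stand 13 mm farther back than shut.
Start: joints at [-76.455, 7.471, 85.268, -0, 87.261, -4.893], TCP at [0.19, -0.569, 0.248] pointing down, gripper open.
Joint ranges: [-169.43, 169.43], [-51.17, 129.36], [1.28, 143.12], [-76.62, 256.62], [0, 156.53], [-152.29, 152.29]. Speed limits (degrees/s): [136.94, 136.94, 159.86, 180, 180, 180].

INTERFACE

Orientations are given as [roll, pitch, yaw] about the fixed x, y, z axes, in that order (R = Rz(yaw) Ry(pitch) Rx(roll)).
In Python, from station import manip, capture, camera_model, trace gives the robot as it stands.
- The arm moves only by the shell command python3 -m jog 'ROWS' [FORCE]. ROWS is JSON, a list of rows, each a list of 3 entries, a list of its own where there are three numbers: the turn, a rotation vector about the tool's x, y, z in rad, then the shift along the tool's x, y, z in m, then the finger opening in m, from 0 to 0.0854. A call has 1 to 10 rows; each row is the pose to reach, as a shift and turn from the pose commanded when the call began, along the tool's axes at that moment; what a row does not reach only later rows make up. A row lasts 1/10 s, in which the tool goes at most 50 mm and 8.59 degrees, less where a joint would pass 70% of its speed; a pose out of reach is approached as far as the arm can. A call with a gripper value outside its range is refused whole. The fingers move at their own pace and stop on an object; FORCE is the grip in N (left out, the last holds). Time passes only in rows, so rows that repeat a pose let the fingers close. It gives the time, the measured TCP pose, the force, the opening and the grip force at its end, in the units of the state.
- manip.state(): the state, without advancing time (a new reading comes with each control period).
- capture(name): name is "scene" or "side" or "wrist"; returns (picture, depth): 420x560x3 uint8, red, green, blue; 420x560 float32, m along the optical axis (not along the pixel's ray), 0 where there is no reading.
- camera_model(name): a dict with "fx", "fy", "cx", "cy" (pixels), "extrinsics" (4x4, takes a point from world to camera coordinates); the wrist camera has in their place "hand_eye" (4x4, takes a point from camera to tool coordinates, whose origin is the TCP and whose axes are the flange's). Camera axes: x right, y up, looking along -z (the intrinsics and any distortion apply to the point x, -y, -z); pixel columns grow to the right and rows downward; lengths in m; the calibration is good to about 2 mm. The wrist camera is an equidistant fisheye: a pixel r from the principal point sees the ray r / f radians off the axis. A picture is of the moment at which its call begins: read the wrist's pose just before it. camera_model takes no time and is no camera call.
- manip.close_job(): hands the job in; it is judged then, once.
Trained networks look in the newest picture that a camera, given by its name, has taken for a name from the list of things; names that differ only in an ending like _2 or _b are one class to them, and where a whole thing is asked for, a point or a joint stands for the part that bears it (a point fixed in the world has none). Each returns a list of dicts, best first, with "score" (0 to 1); they miss things now and then, are a little off and sometimes report something else, mostly with a low value. They report only what shows in the picture. A call takes as long as a camera call. They do not tell look-alikes from the thing itself.
- trace(camera, label): "pixels" (420x560 bool, what is visible of it) and "extent" ([centre column, centre row, width, height] in pixels, round what is visible of it).
The state is a dict: "clock": time; "q": joint angles; "qvel": joint speeds; "joint_efforts": joint torques, N m; "tool_pos": TCP position; "eef_rot": TCP orientation; "wrist_force": force on the tool from outside, world axes, zero at the start; "moment": the same for the moment, N m; "opening": opening from 0.0 (shut) to 1.0 (fully open); "gripper_force": force on a finger pad.
Only numpy, scipy, OpenCV 4.12 (cv2) and the standard library are available. Lean on these libraries where they do the work, as an engineer would, in place of code of your own. Each camera call takes 0.05 s, during which the arm holds its last target. There are 200 camera calls.

TASK

Stand the square sample tube, cap still on, fully home in the rack's square socket, which keeps it from turning. Its cap may undo either way and cannot be told by eye: try turning it one way and, if it stops short, the other, until it has turned as far as it goes; then lift the cap straight off and finish while still holding it in the gripper, steady and about 10 cm above the tube, with the tube left fully home and everything else on the trestle left where it is.

Things in the scene. Friction and masses are not known exactly. Their poses are not given: they have to be found in the camera images.
- tube: loose aluminium sample tube of square section, 44 x 44 mm, 95 mm tall without its cap, about 0.45 kg, standing upright. Origin at the centre of its underside, z up, x and y square to its flat sides; it fits the socket any of the four ways round. Its hidden lock lets the cap undo clockwise or anticlockwise: drawn anew each episode, fixed while the tube is upright.
- cap: loose black hexagonal cap on the tube, 36 mm across flats, 41.6 mm across corners, 26 mm tall, about 0.07 kg; flats face its +x and -x and every 60 degrees. Origin at the centre of the hexagon's underside, which rests on the tube's rim; z up. A stem with a crossbar reaches 13.5 mm down inside: the cap is free once raised 14 mm.
- cap_top (a point): centre of the cap's flat top, 26 mm above its origin, axes as the cap's. It turns almost freely to hard stops. The wrong way it stops after 5 to 11 degrees; the right way only at about 65 degrees, and lifts off in the last 10 degrees before it (ease back 4 degrees off the stop). Play of the tube in the socket adds up to 14 degrees. Locked, the cap rises 1.5 mm and then pulls the tube up with it.
- rack: steel rack screwed to the trestle, base 110 (x) x 220 (y) x 6 mm, origin at the centre of its underside, z up. In its middle a square socket, sides along x and y: 47 x 47 mm inside, straight walls to 34 mm above the trestle, then a flared lead-in, 55 mm wide at its top, 42 mm above the trestle. Two round wells, 26 mm wide, 28 mm tall, 75 mm to either side in y, are too small for the tube.
- socket (a point): centre of the floor of the rack's square socket, 6 mm above the trestle; axes as the rack's. The tube is fully home when its underside rests here (rim then 101 mm above the trestle).
- extension_bar: loose chrome socket extension bar lying down, about 260 mm long, 18 mm thick, origin at its middle on the trestle, x along it. A bystander.
- wheel_chock: loose yellow plastic wheel chock, 160 x 80 mm and about 92 mm tall at its high (+x) end, origin under its middle. A bystander.
- vent_brush: loose grey plastic interior vent brush, 190 mm long, lying crosswise close to the robot, x along it. A bystander.
Mind the look-alikes: they are no part of the job. There is more than one size of the cap; the one meant has the size given above. Several things look just like the rack: the one meant starts farthest from the robot's base.

How it is judged:
By the outcome, as a careful person would: the job done as asked, in the order asked, and still so for the second after the job is handed in, while the arm keeps its last pose, push and grip.
It also fails if it takes over 61 s, if anything falls off the work surface, if the arm or the gripper's body presses on something with over 40 N, if the wrist force passes 120 N, or if a joint passes its speed limit or range.

## Working session

There is one attempt and no reset: what is moved stays moved. The work goes in short steps, Python scripts to look and compute and a shell command to move; the robot and the scene stay as the last step left them, time stands still between calls to the robot, and variables do not carry over. Pictures are saved under pics/ and viewed, at most 10 in all, crops included, and the job is handed in when it is done.

```bash
mkdir -p pics; ls
cat > h.py <<'E'
import numpy as np,cv2
from station import manip,capture,camera_model,trace
from scipy.spatial.transform import Rotation as R
def cloud(name,depth,T=None):
    m=camera_model(name);v,u=np.mgrid[0:420,0:560].astype(float)
    x=(u-m['cx']);y=(v-m['cy'])
    if name=='wrist':
        f=m['fx'];x/=m['fx'];y/=m['fy'];r=np.hypot(x,y)+1e-9;k=np.tan(np.minimum(r,1.5))/r;x*=k;y*=k
    else: x/=m['fx'];y/=m['fy']
    P=np.stack([x*depth,-y*depth,-depth,np.ones_like(x)],-1)
    M=np.linalg.inv(np.array(m['extrinsics'])) if name!='wrist' else T@np.array(m['hand_eye'])
    W=(P@M.T)[...,:3];W[depth<=0]=np.nan
    return W
def tool():
    s=manip.state();T=np.eye(4);T[:3,:3]=R.from_euler('xyz',s['eef_rot'],degrees=True).as_matrix();T[:3,3]=s['tool_pos'];return T
def save(n,p): cv2.imwrite('pics/'+n+'.png',p[...,::-1])
E
python3 - <<'E'
from h import *
s=manip.state();print(s,manip.tip_reach)
for c in('scene','side'):
    m=camera_model(c);print({k:v for k,v in m.items()})
    p,d=capture(c);save(c,p);W=cloud(c,d);np.save(c+'.npy',W)
    for l in('tube','cap','rack'):
        for r in trace(c,l)[:6]:
            px=r['pixels'];w=W[px];w=w[~np.isnan(w[:,0])]
            print(c,l,round(r['score'],2),np.round(r['extent']),np.round(np.median(w,0),3),np.round(np.percentile(w,[2,98],axis=0),3).tolist())
print(camera_model('wrist'))
E
```

```text
pics
{'clock': 0.0, 'q': array([-7.64546775e+01,  7.51490182e+00,  8.53316046e+01, -2.69203394e-04,
        8.72621440e+01, -4.89390597e+00]), 'qvel': array([-0.12573016,  0.15946807, -0.06021412, -0.00489851, -0.03140112,
       -0.02054412]), 'joint_efforts': array([ 8.20603545e-04, -5.69391382e+01, -5.00548804e+01, -8.32497540e-05,
        1.49643602e-02, -1.38381200e-07]), 'tool_pos': array([ 0.18966378, -0.56866645,  0.24722428]), 'eef_rot': array([-1.79891723e+02, -9.00116771e-03,  1.84392331e+01]), 'wrist_force': array([-0.80052514,  0.70836914,  0.11167563]), 'moment': array([-0.07491962, -0.0083765 , -0.02930244]), 'gripper_force': 0.0, 'opening': 0.9988938657406963} 0.017
{'fx': 391.3232506615339, 'fy': 391.3232506615339, 'cx': 281.2092285899814, 'cy': 212.91128495914464, 'extrinsics': array([[ 0.50438854,  0.86334633, -0.0150101 , -0.20463719],
       [-0.55960484,  0.34007498,  0.75577208,  0.27398374],
       [ 0.65759761, -0.37280305,  0.65466271, -1.4088182 ],
       [ 0.        ,  0.        ,  0.        ,  1.        ]])}
scene tube 0.79 [234. 238.  24.  36.] [ 0.536 -
[... 1572 characters left out ...]
11, 0.006], [0.602, -0.182, 0.031]]
side rack 0.81 [380. 318.  46.  28.] [0.261 0.183 0.009] [[0.205, 0.139, 0.003], [0.31, 0.236, 0.043]]
side rack 0.77 [268. 299.  56.  44.] [0.544 0.14  0.009] [[0.484, 0.058, 0.003], [0.61, 0.197, 0.043]]
{'fx': 325.19226210127806, 'fy': 325.19226210127806, 'cx': 280.62559748445386, 'cy': 217.95899763873288, 'hand_eye': array([[-5.45237380e-04,  9.52044284e-01,  3.05959776e-01,
         7.93545080e-02],
       [ 9.99999564e-01,  2.87284492e-04,  8.88121922e-04,
         1.44073440e-03],
       [ 7.57633901e-04,  3.05960127e-01, -9.52044026e-01,
        -1.25523748e-01],
       [ 0.00000000e+00,  0.00000000e+00,  0.00000000e+00,
         1.00000000e+00]])}
```

View pics/scene.png

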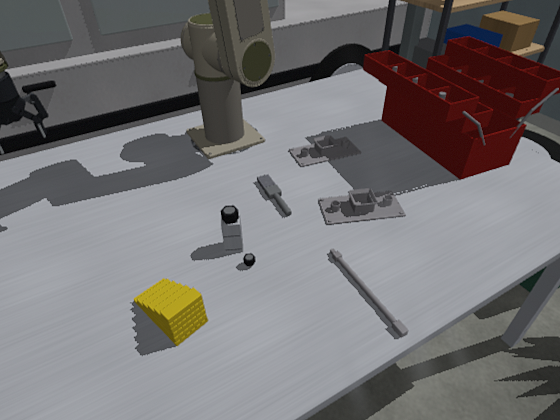

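Run:
```python
from h import *
for c in('scene','side'):
    W=np.load(c+'.npy');P=W.reshape(-1,3);P=P[~np.isnan(P[:,0])]
    def sel(lo,hi):
        return P[np.all((P>lo)&(P<hi),1)]
    for n,lo,hi in(('tube+cap',[.45,-.27,.015],[.565,-.14,.14]),('captop',[.45,-.27,.112],[.565,-.14,.14]),('smallcap',[.565,-.25,.015],[.63,-.15,.1]),('rackA socket',[.45,.03,.030],[.7,.3,.06]),('rackB',[.18,.1,.03],[.36,.38,.06]),('rack A base',[.45,.03,.0035],[.7,.3,.0095])):
        q=sel(lo,hi)
        if len(q)<5: print(c,n,len(q));continue
        r=cv2.minAreaRect((q[:,:2]*1000).astype(np.float32))
        print(c,n,len(q),'mean',q.mean(0).round(3),'z98',np.percentile(q[:,2],98).round(4),'rect',np.round(r[0],1),np.round(r[1],1),round(r[2],1))
```

```text
scene tube+cap 822 mean [ 0.531 -0.209  0.08 ] z98 0.124 rect [ 519.5 -204.9] [44.6 44.6] 65.2
scene captop 195 mean [ 0.521 -0.205  0.121] z98 0.1251 rect [ 518.4 -204. ] [36.4 39.5] 37.3
scene smallcap 115 mean [ 0.596 -0.199  0.026] z98 0.031 rect [ 594.5 -198.6] [24.6 28.8] 37.6
scene rackA socket 278 mean [0.561 0.169 0.038] z98 0.0445 rect [565.2 166. ] [169.4  69.8] 66.4
scene rackB 188 mean [0.268 0.251 0.038] z98 0.045 rect [270.6 247.8] [171.5  71.2] 83.7
scene rack A base 1663 mean [0.576 0.154 0.007] z98 0.0093 rect [575.  164.9] [249.5 269.8] 0.1
side tube+cap 601 mean [ 0.514 -0.191  0.075] z98 0.1236 rect [ 516.1 -201.2] [49.9 49.6] 66.9
side captop 107 mean [ 0.515 -0.199  0.12 ] z98 0.1247 rect [ 515.2 -203. ] [36.5 44.8] 42.3
side smallcap 63 mean [ 0.59  -0.194  0.025] z98 0.0309 rect [ 590.5 -197.8] [30.5 24.3] 76.8
side rackA socket 315 mean [0.563 0.159 0.038] z98 0.0447 rect [553.5 142.2] [119.6  70.4] 68.6
side rackB 222 mean [0.265 0.224 0.038] z98 0.0445 rect [264.4 205.9] [82.4 68.4] 84.2
side rack A base 1023 mean [0.552 0.123 0.006] z98 0.0093 rect [575.5 162.6] [263.6 248.8] 89.9
```

The scene picture shows the capped tube at about (230,230) and the small decoy cap at (249,260). The far rack is at (362,205) and the look-alike rack at (325,150). My measurements put the tube near (0.517,-0.203) at yaw ≈65° and the rack near (0.565,0.165). I'll go above the tube at yaw 65.

```bash
python3 -m jog '[[[0,0,-0.813],[0.426,-0.244,0],0.0854],[[0,0,-0.813],[0.426,-0.244,0],0.0854],[[0,0,-0.813],[0.426,-0.244,0],0.0854],[[0,0,-0.813],[0.426,-0.244,0],0.0854],[[0,0,-0.813],[0.426,-0.244,0],0.0854],[[0,0,-0.813],[0.426,-0.244,0],0.0854],[[0,0,-0.813],[0.426,-0.244,0],0.0854],[[0,0,-0.813],[0.426,-0.244,0],0.0854],[[0,0,-0.813],[0.426,-0.244,0],0.0854],[[0,0,-0.813],[0.426,-0.244,0],0.0854]]'
python3 -m jog '[[[0,0,0],[0,0,0],0.0854],[[0,0,0],[0,0,0],0.0854],[[0,0,0],[0,0,0],0.0854]]'
python3 - <<'E'
from h import *
T=tool();print(manip.state()['q'].round(1),manip.state()['wrist_force'].round(2))
p,d=capture('wrist');save('w1',p);W=cloud('wrist',d,T)
P=W.reshape(-1,3);P=P[~np.isnan(P[:,0])]
for n,lo,hi in(('captop',[.45,-.27,.115],[.575,-.14,.14]),('tube top',[.45,-.27,.085],[.575,-.14,.101]),('tube all',[.45,-.27,.01],[.565,-.14,.14])):
    q=P[np.all((P>lo)&(P<hi),1)]
    if len(q)<5: print(n,len(q));continue
    r=cv2.minAreaRect((q[:,:2]*1000).astype(np.float32))
    print(n,len(q),q.mean(0).round(4),np.median(q[:,2]).round(4),'rect',np.round(r[0],1),np.round(r[1],1),round(r[2],1))
E
```

```text
clock: 1.4
tool_pos: [0.5182, -0.2007, 0.2486]
eef_rot: [180.0, -0.0, 65.1]
wrist_force: [1.1, -0.1, -0.1]
opening: 1.001
gripper_force: 0.0
clock: 1.7
tool_pos: [0.5163, -0.2036, 0.2482]
eef_rot: [-180.0, 0.0, 65.0]
wrist_force: [-0.9, 0.2, -0.5]
opening: 0.996
gripper_force: 0.0
[-26.8   0.5  92.5  -0.   86.9  -1.8] [-0.94  0.24 -0.53]
captop 1680 [ 0.5192 -0.2057  0.121 ] 0.1211 rect [ 518.8 -206.7] [41.7 35.7] 66.1
tube top 701 [ 0.5235 -0.1957  0.0942] 0.0947 rect [ 518.9 -206.6] [45.1 43.6] 64.5
tube all 3143 [ 0.5221 -0.1992  0.1008] 0.1197 rect [ 518.8 -206.4] [45.5 43.9] 64.6
```

View pics/w1.png

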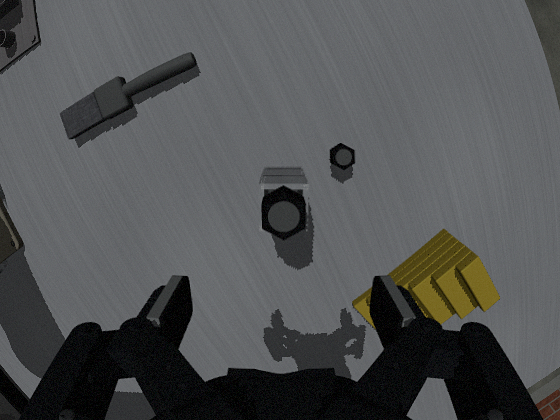

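The wrist view shows the cap at (284,212) with its flats facing left and right along the closing line, the small cap at (342,156) and the chock at (430,280). I'll check the chock's clearance and then descend.

Run:
```python
from h import *
W=np.concatenate([np.load(c+'.npy').reshape(-1,3) for c in('scene','side')]);W=W[~np.isnan(W[:,0])]
a=np.radians(65);c=np.array([.519,-.2065])
X=(W[:,:2]-c)@np.array([np.cos(a),np.sin(a)]);Y=(W[:,:2]-c)@np.array([np.sin(a),-np.cos(a)])
m=(W[:,2]>.03)&(np.hypot(X,Y)>.035)&(np.hypot(X,Y)<.2)
i=np.where(m)[0];print(len(i));print('min dist',np.sort(np.hypot(X,Y)[i])[:5]);
m2=m&(abs(X)<.03);print('in finger lane',np.sort(abs(Y[m2]))[:8])
# rack A fit: points on socket rim top (z .036-.046)
for n in('scene','side'):
    P=np.load(n+'.npy').reshape(-1,3);P=P[~np.isnan(P[:,0])]
    q=P[(P[:,2]>.036)&(P[:,2]<.048)&(abs(P[:,0]-.565)<.05)&(abs(P[:,1]-.165)<.05)]
    r=cv2.minAreaRect((q[:,:2]*1000).astype(np.float32));print(n,len(q),r)
```

```text
377
min dist [0.03504944 0.03507752 0.0350987  0.03525951 0.03554944]
in finger lane [0.02535725 0.02543524 0.0254399  0.02648312 0.02719913 0.02735702
 0.02751756 0.02793635]
scene 187 ((565.000732421875, 165.782958984375), (68.65118408203125, 69.8389892578125), 66.75870513916016)
side 223 ((562.6884765625, 165.58905029296875), (69.32072448730469, 70.37413024902344), 68.56861877441406)
```

```bash
python3 -m jog '[[[0,0,0],[-0.0015,0.0037,0],0.0854],[[0,0,0],[-0.0015,0.0037,0.03],0.0854],[[0,0,0],[-0.0015,0.0037,0.06],0.0854],[[0,0,0],[-0.0015,0.0037,0.09],0.0854],[[0,0,0],[-0.0015,0.0037,0.12],0.0854],[[0,0,0],[-0.0015,0.0037,0.145],0.0854],[[0,0,0],[-0.0015,0.0037,0.16],0.0854],[[0,0,0],[-0.0015,0.0037,0.17],0.0854],[[0,0,0],[-0.0015,0.0037,0.173],0.0854],[[0,0,0],[-0.0015,0.0037,0.173],0.0854]]'
python3 -m jog '[[[0,0,0],[0,0,0],0.03],[[0,0,0],[0,0,0],0.03],[[0,0,0],[0,0,0],0.03],[[0,0,0],[0,0,0],0.03],[[0,0,0],[0,0,0],0.03],[[0,0,0],[0,0,0],0.03],[[0,0,0],[0,0,0],0.03],[[0,0,0],[0,0,0],0.03],[[0,0,0],[0,0,0],0.03],[[0,0,0],[0,0,0],0.03]]' 60
```

```text
clock: 2.75
tool_pos: [0.5198, -0.2063, 0.0759]
eef_rot: [180.0, 0.0, 65.0]
wrist_force: [0.5, -0.5, 0.8]
opening: 1.0
gripper_force: 0.0
clock: 3.75
tool_pos: [0.5197, -0.206, 0.0763]
eef_rot: [180.0, 0.0, 65.0]
wrist_force: [-3.8, 0.3, 7.1]
opening: 0.511
gripper_force: 60.4
```

```bash
python3 -m jog '[[[0,0,0],[0,0,-0.03],0.03],[[0,0,0],[0,0,-0.08],0.03],[[0,0,0],[0,0,-0.12],0.03],[[0,0,0],[0.05,-0.02,-0.12],0.03],[[0,0,0],[0.09,-0.042,-0.12],0.03],[[0,0,0],[0.13,-0.062,-0.12],0.03],[[0,0,0],[0.17,-0.08,-0.12],0.03],[[0,0,0],[0.21,-0.098,-0.12],0.03],[[0,0,0],[0.24,-0.11,-0.12],0.03],[[0,0,0],[0.25,-0.116,-0.12],0.03]]'
python3 -m jog '[[[0,0,0],[0,0,0],0.03],[[0,0,0],[0,0,0],0.03],[[0,0,0],[0,0,0],0.03]]'
python3 - <<'E'
from h import *
T=tool();print(T[:3,3],manip.state()['eef_rot'])
p,d=capture('wrist');save('w2',p);W=cloud('wrist',d,T);np.save('w2.npy',W);np.save('w2T.npy',T)
P=W.reshape(-1,3);P=P[~np.isnan(P[:,0])]
for n,lo,hi in(('sock',[.51,.11,.036],[.62,.22,.05]),('base',[.44,.0,.004],[.72,.32,.009])):
    q=P[np.all((P>lo)&(P<hi),1)]
    if len(q)<5: print(n,len(q));continue
    r=cv2.minAreaRect((q[:,:2]*1000).astype(np.float32))
    print(n,len(q),q.mean(0).round(4),'rect',np.round(r[0],1),np.round(r[1],1),round(r[2],1))
E
```

```text
clock: 4.75
tool_pos: [0.5188, 0.073, 0.1942]
eef_rot: [-179.9, -0.0, 65.2]
wrist_force: [-0.8, -0.3, -7.3]
opening: 0.503
gripper_force: 65.7
clock: 5.05
tool_pos: [0.5197, 0.0686, 0.1949]
eef_rot: [-180.0, 0.0, 65.0]
wrist_force: [0.4, -0.3, -7.4]
opening: 0.508
gripper_force: 65.7
[0.51967781 0.06860714 0.19485631] [-1.79968863e+02  4.72260633e-02  6.49602743e+01]
sock 2361 [0.5655 0.1635 0.0395] rect [565.5 163.1] [68.7 68.9] 67.9
base 18199 [0.5606 0.152  0.006 ] rect [562.9 156.9] [207.4 111. ] 68.2
```

View pics/w2.png

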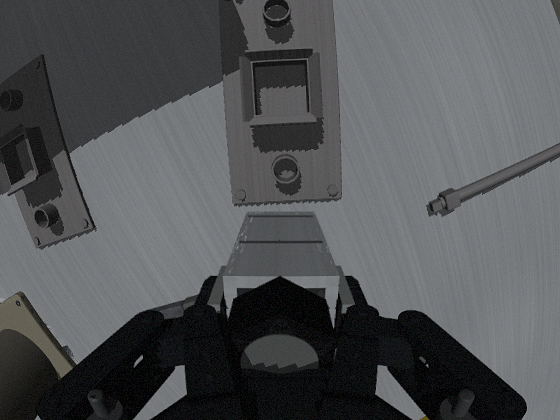

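The wrist view shows the rack's socket at about (281,88) with an empty floor, and the tube sits straight in the jaws. The socket is at about (0.5655,0.163) and its yaw is 68°. I'll move over it and start down.

```bash
python3 -m jog '[[[0,0,-0.02],[0.03,0.0005,0],0.03],[[0,0,-0.04],[0.06,0.0009,0],0.03],[[0,0,-0.056],[0.09,0.0009,0],0.03],[[0,0,-0.056],[0.1056,0.0009,0],0.03],[[0,0,-0.056],[0.1056,0.0009,0.03],0.03],[[0,0,-0.056],[0.1056,0.0009,0.05],0.03],[[0,0,-0.056],[0.1056,0.0009,0.065],0.03],[[0,0,-0.056],[0.1056,0.0009,0.07],0.03],[[0,0,-0.056],[0.1056,0.0009,0.07],0.03],[[0,0,-0.056],[0.1056,0.0009,0.07],0.03]]'
python3 -m jog '[[[0,0,0],[0,0,0.004],0.03],[[0,0,0],[0,0,0.008],0.03],[[0,0,0],[0,0,0.012],0.03],[[0,0,0],[0,0,0.014],0.03],[[0,0,0],[0,0,0.014],0.03]]'
```

```text
clock: 6.1
tool_pos: [0.5662, 0.1648, 0.1266]
eef_rot: [179.9, -0.1, 68.2]
wrist_force: [0.3, -0.1, -6.8]
opening: 0.505
gripper_force: 65.5
clock: 6.6
tool_pos: [0.5649, 0.165, 0.1106]
eef_rot: [-179.9, 0.0, 68.2]
wrist_force: [0.3, -0.1, -7.4]
opening: 0.507
gripper_force: 65.7
```

```bash
python3 -m jog '[[[0,0,0],[0,0,0.002],0.03],[[0,0,0],[0,0,0.004],0.03],[[0,0,0],[0,0,0.006],0.03],[[0,0,0],[0,0,0.008],0.03],[[0,0,0],[0,0,0.008],0.03]]'
```

```text
clock: 7.1
tool_pos: [0.5669, 0.167, 0.1081]
eef_rot: [179.9, -0.2, 68.3]
wrist_force: [-10.1, 4.5, 21.2]
opening: 0.508
gripper_force: 69.7
```

```bash
python3 -m jog '[[[0,0,0],[0,0,-0.007],0.03],[[0,0,0],[0,-0.002,-0.007],0.03],[[0,0,0],[0,-0.002,-0.005],0.03],[[0,0,0],[0,-0.002,-0.003],0.03],[[0,0,0],[0,-0.002,-0.001],0.03],[[0,0,0],[0,-0.002,-0.001],0.03]]'
```

```text
clock: 7.7
tool_pos: [0.5652, 0.1673, 0.1082]
eef_rot: [179.8, -0.2, 68.2]
wrist_force: [-7.6, 5.4, 21.6]
opening: 0.505
gripper_force: 69.7
```

```bash
python3 -c "
from h import *
print(manip.state()['moment'],manip.state()['tool_pos'])"
python3 -m jog '[[[0,0,0],[0,0,-0.012],0.03],[[0,0,0],[0,0,-0.012],0.03],[[0,0,0],[0,0,-0.012],0.03]]'
python3 - <<'E'
from h import *
s=[manip.state() for _ in range(1)][0];print(s['moment'],s['tool_pos'],s['eef_rot'])
a=np.radians(68.2);ex=np.array([np.cos(a),np.sin(a)]);ey=np.array([np.sin(a),-np.cos(a)])
ims=[]
for c,x0,y0 in(('scene',320,140),('side',230,240)):
    p,d=capture(c);W=cloud(c,d);np.save(c+'2.npy',W)
    cr=p[y0:y0+90,x0:x0+80];ims.append(cv2.resize(cr,None,fx=5,fy=5,interpolation=cv2.INTER_CUBIC))
    P=W.reshape(-1,3);P=P[~np.isnan(P[:,0])]
    for n,lo,hi in(('sock',.036,.0445),('tube',.05,.06),('tubehi',.05,.09)):
        q=P[(P[:,2]>lo)&(P[:,2]<hi)&(abs(P[:,0]-.565)<.055)&(abs(P[:,1]-.165)<.055)]
        if len(q)<5: print(c,n,len(q));continue
        u=q[:,:2]-[.565,.165]
        print(c,n,len(q),'along x',(np.percentile(u@ex,[1,99])*1000).round(1),'along y',(np.percentile(u@ey,[1,99])*1000).round(1))
save('c2',np.hstack(ims))
E
```

```text
[ 0.56047087  1.93495387 -0.21875752] [0.5651554  0.16732857 0.10817695]
clock: 8.0
tool_pos: [0.563, 0.1653, 0.1153]
eef_rot: [-179.9, 0.1, 68.2]
wrist_force: [0.2, -0.3, -7.8]
opening: 0.503
gripper_force: 66.3
[ 0.00590869 -0.00301226 -0.02115085] [0.56299094 0.16534624 0.11528545] [-1.79948921e+02  5.55935934e-02  6.82138896e+01]
scene sock 115 along x [-33.9  34.1] along y [-32.   33.1]
scene tube 66 along x [-27.9  17. ] along y [-24.2  20.2]
scene tubehi 271 along x [-27.6  17.9] along y [-24.1  20.9]
side sock 137 along x [-30.9  33.1] along y [-36.8  30.4]
side tube 63 along x [-25.7  17.9] along y [-28.2  16.1]
side tubehi 241 along x [-25.2  20.1] along y [-28.6  16.4]
```

View pics/c2.png

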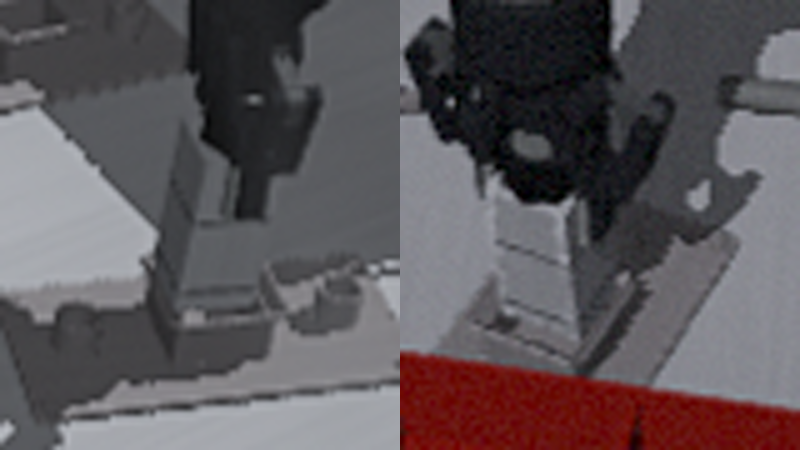

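Left crop: the tube bottom sits off-centre in the flare, toward one side. Both cameras agree that the tube needs about +4.5 mm in tool x and +2.7 mm in tool y. I'll correct by that and try again.

```bash
python3 -m jog '[[[0,0,0],[0,0,-0.005],0.03],[[0,0,0],[0.0045,0.0027,-0.005],0.03],[[0,0,0],[0.0045,0.0027,0],0.03],[[0,0,0],[0.0045,0.0027,0.004],0.03],[[0,0,0],[0.0045,0.0027,0.006],0.03],[[0,0,0],[0.0045,0.0027,0.008],0.03],[[0,0,0],[0.0045,0.0027,0.01],0.03],[[0,0,0],[0.0045,0.0027,0.01],0.03]]'
python3 - <<'E'
from h import *
s=manip.state();print(s['moment'],s['eef_rot'])
a=np.radians(68.2);ex=np.array([np.cos(a),np.sin(a)]);ey=np.array([np.sin(a),-np.cos(a)])
for c in('scene','side'):
    p,d=capture(c);W=cloud(c,d);P=W.reshape(-1,3);P=P[~np.isnan(P[:,0])]
    for n,lo,hi in(('sock',.036,.0445),('tube',.05,.06),('tube',.06,.07),('tube',.07,.08)):
        q=P[(P[:,2]>lo)&(P[:,2]<hi)&(abs(P[:,0]-.565)<.055)&(abs(P[:,1]-.165)<.055)]
        if len(q)<5: print(c,n,len(q));continue
        u=q[:,:2]-[.565,.165]
        print(c,n,len(q),'along x',(np.percentile(u@ex,[2,98])*1000).round(1),'along y',(np.percentile(u@ey,[2,98])*1000).round(1))
E
```

```text
clock: 8.9
tool_pos: [0.5674, 0.1689, 0.1059]
eef_rot: [-180.0, 0.0, 68.2]
wrist_force: [0.2, 0.1, -5.7]
opening: 0.508
gripper_force: 66.1
[0.06498844 0.00610909 0.00678733] [-1.79970897e+02  1.88753611e-02  6.82237304e+01]
scene sock 141 along x [-33.4  32.9] along y [-31.1  33.3]
scene tube 64 along x [-21.7  20. ] along y [-20.   23.2]
scene tube 66 along x [-21.2  22.6] along y [-20.5  22.7]
scene tube 69 along x [-20.3  24.2] along y [-16.6  24.1]
side sock 149 along x [-32.5  32.5] along y [-36.4  29.3]
side tube 65 along x [-17.   23.9] along y [-25.2  16.8]
side tube 54 along x [-17.7  24.7] along y [-24.5  18.3]
side tube 64 along x [-16.6  25.9] along y [-24.9  19.3]
```

```bash
python3 -m jog '[[[0,0,0],[0,0,0.002],0.03],[[0,0,0],[0,0,0.004],0.03],[[0,0,0],[0,0,0.006],0.03],[[0,0,0],[0,0,0.006],0.03]]'
```

```text
clock: 9.4
tool_pos: [0.5673, 0.1689, 0.0998]
eef_rot: [-180.0, 0.0, 68.2]
wrist_force: [-0.6, -0.0, -7.1]
opening: 0.506
gripper_force: 66.1
```

Going in freely.

```bash
python3 -m jog '[[[0,0,0],[0,0,0.003],0.03],[[0,0,0],[0,0,0.006],0.03],[[0,0,0],[0,0,0.009],0.03],[[0,0,0],[0,0,0.009],0.03]]'
python3 -m jog '[[[0,0,0],[0,0,0.002],0.03],[[0,0,0],[0,0,0.004],0.03],[[0,0,0],[0,0,0.004],0.03]]'
```

```text
clock: 9.8
tool_pos: [0.5671, 0.1688, 0.0904]
eef_rot: [-179.9, 0.0, 68.2]
wrist_force: [-0.3, 0.4, -7.2]
opening: 0.506
gripper_force: 66.1
clock: 10.1
tool_pos: [0.5674, 0.1689, 0.0869]
eef_rot: [-180.0, 0.0, 68.2]
wrist_force: [0.9, 0.4, -8.4]
opening: 0.51
gripper_force: 66.1
```

```bash
python3 -m jog '[[[0,0,0],[0,0,0.002],0.03],[[0,0,0],[0,0,0.003],0.03],[[0,0,0],[0,0,0.004],0.03],[[0,0,0],[0,0,0.004],0.03]]'
python3 -m jog '[[[0,0,0],[0,0,0.001],0.03],[[0,0,0],[0,0,0.002],0.03],[[0,0,0],[0,0,0.002],0.03]]'
```

```text
clock: 10.5
tool_pos: [0.5677, 0.169, 0.0834]
eef_rot: [180.0, -0.0, 68.2]
wrist_force: [-0.5, 1.1, -8.2]
opening: 0.507
gripper_force: 66.2
clock: 10.8
tool_pos: [0.5678, 0.1691, 0.0831]
eef_rot: [180.0, -0.0, 68.2]
wrist_force: [-7.3, -1.8, 8.2]
opening: 0.502
gripper_force: 68.1
```

Contact came at the expected home height. I'll release, rise and look.

```bash
python3 -m jog '[[[0,0,0],[0,0,-0.001],0.06],[[0,0,0],[0,0,-0.001],0.0854],[[0,0,0],[0,0,-0.001],0.0854],[[0,0,0],[0,0,-0.001],0.0854],[[0,0,0],[0,0,-0.001],0.0854],[[0,0,0],[0,0,-0.03],0.0854],[[0,0,0],[0,0,-0.07],0.0854],[[0,0,0],[0,0,-0.11],0.0854],[[0,0,0],[0,0,-0.14],0.0854],[[0,0,0],[0,0,-0.15],0.0854]]'
python3 -m jog '[[[0,0,0],[0,0,0],0.0854],[[0,0,0],[0,0,0],0.0854],[[0,0,0],[0,0,0],0.0854]]'
python3 - <<'E'
from h import *
T=tool();print(T[:3,3],manip.state()['eef_rot'],manip.state()['q'].round(1))
p,d=capture('wrist');save('w3',p);W=cloud('wrist',d,T)
P=W.reshape(-1,3);P=P[~np.isnan(P[:,0])]
for n,lo,hi in(('captop',[.5,.1,.12],[.63,.23,.15]),('rim',[.5,.1,.092],[.63,.23,.105]),('sock',[.5,.1,.036],[.63,.23,.046])):
    q=P[np.all((P>lo)&(P<hi),1)]
    if len(q)<5: print(n,len(q));continue
    r=cv2.minAreaRect((q[:,:2]*1000).astype(np.float32))
    print(n,len(q),np.median(q[:,2]).round(4),'rect',np.round(r[0],1),np.round(r[1],1),round(r[2],1))
    if n=='captop':
        A=np.c_[q[:,:2]-q[:,:2].mean(0),np.ones(len(q))];print('slope deg',np.degrees(np.linalg.lstsq(A,q[:,2],rcond=None)[0][:2]))
E
```

```text
clock: 11.8
tool_pos: [0.5696, 0.1694, 0.236]
eef_rot: [179.7, -0.2, 68.2]
wrist_force: [-0.3, 0.1, 0.9]
opening: 1.0
gripper_force: 0.0
clock: 12.1
tool_pos: [0.5665, 0.1687, 0.2286]
eef_rot: [-179.8, 0.1, 68.2]
wrist_force: [-0.1, -0.2, -0.1]
opening: 1.004
gripper_force: 0.0
[0.5664502  0.1687104  0.22861129] [-1.79807428e+02  1.25257752e-01  6.82265826e+01] [11.6  6.8 88.   0.  85.4 33.4]
captop 2029 0.1271 rect [567.1 163.9] [41.5 35.7] 65.1
slope deg [-0.79708094 -1.98282924]
rim 749 0.1006 rect [566.3 162.6] [44.7 43.9] 68.2
sock 1227 0.0401 rect [565.2 163. ] [68.  68.1] 68.5
```

View pics/w3.png

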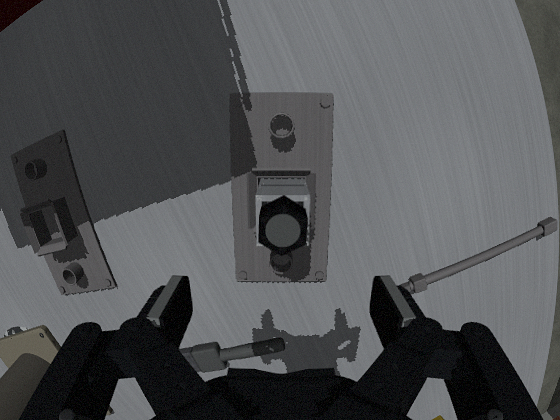

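The tube stands in the socket with its cap at (284,228), rim at 100.6 mm and cap top at 127.1 mm, so it is home. I'll swing to the next flat pair (yaw 125), where the joint has room both ways. Measuring again there will show any hand-eye bias.

```bash
python3 -m jog '[[[0,0,-0.14],[0,0,0],0.0854],[[0,0,-0.28],[0,0,0],0.0854],[[0,0,-0.42],[0,0,0],0.0854],[[0,0,-0.56],[0,0,0],0.0854],[[0,0,-0.7],[0,0,0],0.0854],[[0,0,-0.84],[0,0,0],0.0854],[[0,0,-0.95],[0,0,0],0.0854],[[0,0,-0.993],[0,0,0],0.0854],[[0,0,-0.993],[0,0,0],0.0854],[[0,0,-0.993],[0,0,0],0.0854]]'
python3 -m jog '[[[0,0,0],[0,0,0],0.0854],[[0,0,0],[0,0,0],0.0854]]'
python3 - <<'E'
from h import *
ts=[tool()]
T=ts[0];print(T[:3,3],manip.state()['eef_rot'],manip.state()['q'].round(1))
p,d=capture('wrist');W=cloud('wrist',d,T)
P=W.reshape(-1,3);P=P[~np.isnan(P[:,0])]
for n,lo,hi in(('captop',[.5,.1,.12],[.63,.23,.15]),('sock',[.5,.1,.036],[.63,.23,.046])):
    q=P[np.all((P>lo)&(P<hi),1)]
    r=cv2.minAreaRect((q[:,:2]*1000).astype(np.float32))
    print(n,len(q),np.median(q[:,2]).round(4),'rect',np.round(r[0],1),np.round(r[1],1),round(r[2],1))
    if n=='captop':
        A=np.c_[q[:,:2]-q[:,:2].mean(0),np.ones(len(q))];print('slope deg',np.degrees(np.linalg.lstsq(A,q[:,2],rcond=None)[0][:2]))
        c=np.array(r[0])/1000;print('cap in tool',T[:3,:3].T@(np.r_[c,.127]-T[:3,3]))
for c in('scene','side'):
    W=cloud(c,capture(c)[1]);P=W.reshape(-1,3);P=P[~np.isnan(P[:,0])]
    q=P[(P[:,2]>.12)&(P[:,2]<.135)&(abs(P[:,0]-.565)<.035)&(abs(P[:,1]-.165)<.035)]
    if len(q)>4:r=cv2.minAreaRect((q[:,:2]*1000).astype(np.float32));print(c,len(q),np.round(r[0],1),np.round(r[1],1),r[2])
E
```

```text
clock: 13.15
tool_pos: [0.5672, 0.1689, 0.2302]
eef_rot: [-179.9, -0.0, 125.0]
wrist_force: [-0.2, -0.3, 0.6]
opening: 0.998
gripper_force: 0.0
clock: 13.35
tool_pos: [0.5675, 0.1689, 0.2311]
eef_rot: [-180.0, -0.0, 125.1]
wrist_force: [0.2, 1.1, -0.3]
opening: 1.001
gripper_force: 0.0
[0.56751599 0.16893901 0.23105379] [-1.79979144e+02 -9.97905600e-03  1.25082673e+02] [ 11.6   6.7  87.9   0.   85.4 -23.5]
captop 1990 0.1271 rect [566.4 163.6] [35.2 41.2] 35.3
slope deg [ 1.10131154 -1.64653063]
cap in tool [-0.00379111 -0.00394436  0.10405457]
sock 1053 0.0398 rect [565.  163.1] [68.2 68.5] 67.8
scene 138 [566.6 165.7] [38.9 37.9] 11.244245529174805
side 172 [563.4 167.4] [40.8 36.6] 68.9984130859375
```

```bash
python3 -m jog '[[[0,0,0],[-0.0036,-0.0036,0],0.0854],[[0,0,0],[-0.0036,-0.0036,0.03],0.0854],[[0,0,0],[-0.0036,-0.0036,0.06],0.0854],[[0,0,0],[-0.0036,-0.0036,0.085],0.0854],[[0,0,0],[-0.0036,-0.0036,0.1],0.0854],[[0,0,0],[-0.0036,-0.0036,0.106],0.0854],[[0,0,0],[-0.0036,-0.0036,0.109],0.0854],[[0,0,0],[-0.0036,-0.0036,0.109],0.0854],[[0,0,0],[-0.0036,-0.0036,0.109],0.0854]]'
python3 -m jog '[[[0,0,0],[0,0,0],0.05],[[0,0,0],[0,0,0],0.04],[[0,0,0],[0,0,0],0.025],[[0,0,0],[0,0,0],0.025],[[0,0,0],[0,0,0],0.025],[[0,0,0],[0,0,0],0.025],[[0,0,0],[0,0,0],0.025],[[0,0,0],[0,0,0],0.025],[[0,0,0],[0,0,0],0.025],[[0,0,0],[0,0,0],0.025]]' 40
python3 -c "
from h import *
s=manip.state();print(s['moment'],s['tool_pos'],s['eef_rot'])"
```

```text
clock: 14.4
tool_pos: [0.5677, 0.1641, 0.1238]
eef_rot: [179.9, 0.1, 125.1]
wrist_force: [-0.3, -0.7, 0.2]
opening: 0.999
gripper_force: 0.0
clock: 15.4
tool_pos: [0.567, 0.164, 0.1227]
eef_rot: [180.0, 0.0, 125.1]
wrist_force: [-1.4, 0.3, 5.6]
opening: 0.415
gripper_force: 40.5
[-0.14798259  0.11817424 -0.0410153 ] [0.5670332  0.16395252 0.12272414] [1.79965887e+02 1.47403492e-02 1.25121127e+02]
```

```bash
python3 -m jog '[[[0,0,0.05],[0,0,0],0.025],[[0,0,0.1],[0,0,0],0.025],[[0,0,0.15],[0,0,0],0.025],[[0,0,0.15],[0,0,0],0.025]]'
python3 -c "
from h import *
s=manip.state();print(s['moment'],s['joint_efforts'][5])"
python3 -m jog '[[[0,0,0.05],[0,0,0],0.025],[[0,0,0.1],[0,0,0],0.025],[[0,0,0.1],[0,0,0],0.025]]'
python3 -c "
from h import *
s=manip.state();print(s['moment'],s['joint_efforts'][5])"
```

```text
clock: 15.8
tool_pos: [0.5671, 0.1641, 0.1228]
eef_rot: [179.9, 0.0, 116.5]
wrist_force: [-0.9, -0.2, 5.6]
opening: 0.414
gripper_force: 40.6
[ 0.09410603 -0.04078796 -0.08862566] 0.9428850933909416
clock: 16.1
tool_pos: [0.5671, 0.1641, 0.1227]
eef_rot: [179.9, 0.0, 110.8]
wrist_force: [0.3, -0.1, 5.1]
opening: 0.415
gripper_force: 40.6
[ 0.0071442   0.00144893 -0.02843059] 0.7735062204301357
```

```bash
python3 -m jog '[[[0,0,0.05],[0,0,0],0.025],[[0,0,0.1],[0,0,0],0.025],[[0,0,0.1],[0,0,0],0.025]]'
python3 -c "
from h import *
s=manip.state();print(s['moment'],s['joint_efforts'][5])"
python3 -m jog '[[[0,0,0.05],[0,0,0],0.025],[[0,0,0.1],[0,0,0],0.025],[[0,0,0.1],[0,0,0],0.025]]'
python3 -c "
from h import *
s=manip.state();print(s['moment'],s['joint_efforts'][5])"
```

```text
clock: 16.4
tool_pos: [0.5671, 0.1641, 0.1228]
eef_rot: [179.9, -0.0, 105.1]
wrist_force: [-1.4, 0.2, 5.6]
opening: 0.414
gripper_force: 40.6
[ 0.02642872  0.02333899 -0.08932056] 0.7739796303212643
clock: 16.7
tool_pos: [0.5671, 0.1641, 0.1228]
eef_rot: [179.9, -0.0, 99.3]
wrist_force: [-0.0, 0.2, 5.6]
opening: 0.412
gripper_force: 40.6
[ 0.02119046 -0.05714779 -0.01480914] 0.7746740430593491
```

No stop after 26°, so clockwise appears to be the right way. I'll keep turning.

```bash
python3 -m jog '[[[0,0,0.07],[0,0,0],0.025],[[0,0,0.14],[0,0,0],0.025],[[0,0,0.21],[0,0,0],0.025],[[0,0,0.28],[0,0,0],0.025],[[0,0,0.35],[0,0,0],0.025],[[0,0,0.42],[0,0,0],0.025],[[0,0,0.42],[0,0,0],0.025]]'
python3 -c "
from h import *
s=manip.state();print(s['moment'],s['joint_efforts'][5])"
python3 -m jog '[[[0,0,0.05],[0,0,0],0.025],[[0,0,0.1],[0,0,0],0.025],[[0,0,0.15],[0,0,0],0.025],[[0,0,0.2],[0,0,0],0.025],[[0,0,0.2],[0,0,0],0.025]]'
python3 -c "
from h import *
s=manip.state();print(s['moment'],s['joint_efforts'][5])"
```

```text
clock: 17.4
tool_pos: [0.5663, 0.1642, 0.1228]
eef_rot: [-179.9, -0.0, 75.2]
wrist_force: [-4.4, -0.5, 9.2]
opening: 0.411
gripper_force: 41.1
[-0.00217511  0.90008283  0.00432878] 1.1341319605708122
clock: 17.9
tool_pos: [0.5654, 0.1651, 0.1228]
eef_rot: [-179.8, -0.0, 63.9]
wrist_force: [-8.6, 2.8, 12.5]
opening: 0.411
gripper_force: 41.5
[0.67126593 1.89894102 0.19850808] 1.0313311591744423
```

```bash
python3 -m jog '[[[0,0,0],[0,-0.0015,-0.0005],0.025],[[0,0,0],[0,-0.0015,-0.0005],0.025]]'
python3 -m jog '[[[0,0,0.05],[0,0,0],0.025],[[0,0,0.1],[0,0,0],0.025],[[0,0,0.1],[0,0,0],0.025]]'
python3 -c "
from h import *
s=manip.state();print(s['moment'],s['joint_efforts'][5])"
```

```text
clock: 18.1
tool_pos: [0.5648, 0.1653, 0.1228]
eef_rot: [-179.9, -0.0, 63.9]
wrist_force: [-3.1, 3.1, 5.7]
opening: 0.416
gripper_force: 40.7
clock: 18.4
tool_pos: [0.5644, 0.1651, 0.1228]
eef_rot: [-179.9, 0.1, 58.1]
wrist_force: [-6.4, 1.5, 8.9]
opening: 0.412
gripper_force: 41.1
[0.3770128  1.37614562 0.58080121] 1.4245054498314857
```

```bash
python3 -m jog '[[[0,0,0.03],[0,-0.001,0],0.025],[[0,0,0.05],[0,-0.001,0],0.025],[[0,0,0.05],[0,-0.001,0],0.025]]'
python3 -c "
from h import *
s=manip.state();print(s['moment'],s['joint_efforts'][5])"
python3 -m jog '[[[0,0,0.03],[0,0,0],0.025],[[0,0,0.05],[0,0,0],0.025],[[0,0,0.05],[0,0,0],0.025]]'
python3 -c "
from h import *
s=manip.state();print(s['moment'],s['joint_efforts'][5])"
```

```text
clock: 18.7
tool_pos: [0.5641, 0.1651, 0.1227]
eef_rot: [-180.0, 0.1, 55.3]
wrist_force: [-4.4, -0.5, 6.4]
opening: 0.41
gripper_force: 41.5
[-0.04078222  0.71534821  1.19290689] 1.540992446243763
clock: 19.0
tool_pos: [0.5641, 0.165, 0.1228]
eef_rot: [-180.0, 0.1, 52.5]
wrist_force: [-4.0, -0.5, 7.0]
opening: 0.414
gripper_force: 52.6
[-0.0822236   0.72342518  1.39607174] 1.691339984536171
```

Hard stop reached at about 70° (moment 1.4 N m). I'll ease back.

```bash
python3 -m jog '[[[0,0,-0.03],[0,0,0],0.025],[[0,0,-0.06],[0,0,0],0.025],[[0,0,-0.06],[0,0,0],0.025]]'
python3 -c "
from h import *
s=manip.state();print(s['moment'],s['joint_efforts'][5])"
python3 -m jog '[[[0,0,-0.03],[0,0,0],0.025],[[0,0,-0.06],[0,0,0],0.025],[[0,0,-0.06],[0,0,0],0.025]]'
python3 -c "
from h import *
s=manip.state();print(s['moment'],s['joint_efforts'][5])"
```

```text
clock: 19.3
tool_pos: [0.5642, 0.1649, 0.1228]
eef_rot: [-180.0, 0.1, 56.0]
wrist_force: [-3.4, -1.1, 6.6]
opening: 0.411
gripper_force: 49.3
[-0.07110733  0.71003956  0.66106894] 0.1602477254346013
clock: 19.6
tool_pos: [0.5642, 0.1649, 0.1228]
eef_rot: [-180.0, 0.1, 59.4]
wrist_force: [-3.9, -1.6, 6.4]
opening: 0.414
gripper_force: 47.8
[-0.13297452  0.67573833  0.30513109] -0.19040842540562153
```

```bash
python3 -m jog '[[[0,0,-0.03],[0,0,0],0.025],[[0,0,-0.03],[0,0,0],0.025]]'
python3 -c "
from h import *
s=manip.state();print(s['moment'],s['joint_efforts'][5])"
python3 -m jog '[[[0,0,0],[0,0,-0.001],0.025],[[0,0,0],[0,0,-0.002],0.025],[[0,0,0],[0,0,-0.003],0.025],[[0,0,0],[0,0,-0.004],0.025],[[0,0,0],[0,0,-0.004],0.025]]'
python3 -c "
from h import *
s=manip.state();print(s['moment'],s['joint_efforts'][5])"
```

```text
clock: 19.8
tool_pos: [0.5642, 0.1648, 0.1228]
eef_rot: [-180.0, 0.1, 61.1]
wrist_force: [-4.0, -1.8, 6.5]
opening: 0.409
gripper_force: 47.3
[-0.13236034  0.67714325  0.14279017] -0.2700944244861603
clock: 20.3
tool_pos: [0.5646, 0.1652, 0.1271]
eef_rot: [-180.0, -0.0, 60.9]
wrist_force: [-1.2, -1.2, -0.3]
opening: 0.416
gripper_force: 45.8
[-0.17918444  0.12108346  0.01877459] -0.005133852391736582
```

Fz is only −0.3 N after a 4 mm rise, so the cap is free of the tube. I'll lift straight up.

```bash
python3 -m jog '[[[0,0,0],[0,0,-0.002],0.025],[[0,0,0],[0,0,-0.004],0.025],[[0,0,0],[0,0,-0.006],0.025],[[0,0,0],[0,0,-0.008],0.025],[[0,0,0],[0,0,-0.008],0.025]]'
python3 -c "
from h import *
s=manip.state();print(s['moment'])
for c in('scene','side'):
    W=cloud(c,capture(c)[1]);P=W.reshape(-1,3);P=P[~np.isnan(P[:,0])]
    q=P[(P[:,2]>.08)&(P[:,2]<.122)&(abs(P[:,0]-.565)<.035)&(abs(P[:,1]-.165)<.035)]
    print(c,np.histogram(q[:,2],np.arange(.08,.124,.003)))"
```

```text
clock: 20.8
tool_pos: [0.5651, 0.1654, 0.1356]
eef_rot: [179.9, -0.1, 61.0]
wrist_force: [-0.2, -0.8, 0.8]
opening: 0.41
gripper_force: 45.9
[ 0.05183129 -0.03466036  0.00882811]
scene (array([22, 19, 24, 20, 32, 25, 30, 74,  9,  4,  0,  1,  7, 11]), array([0.08 , 0.083, 0.086, 0.089, 0.092, 0.095, 0.098, 0.101, 0.104,
       0.107, 0.11 , 0.113, 0.116, 0.119, 0.122]))
side (array([20, 23, 22, 20, 21, 26, 47, 48, 10,  2,  1,  7, 13,  9]), array([0.08 , 0.083, 0.086, 0.089, 0.092, 0.095, 0.098, 0.101, 0.104,
       0.107, 0.11 , 0.113, 0.116, 0.119, 0.122]))
```

The rim is still at about 101 mm and there is a gap under the cap. Raising to about 10 cm.

```bash
python3 -m jog '[[[0,0,0],[0,0,-0.005],0.025],[[0,0,0],[0,0,-0.01],0.025],[[0,0,0],[0,0,-0.02],0.025],[[0,0,0],[0,0,-0.035],0.025],[[0,0,0],[0,0,-0.05],0.025],[[0,0,0],[0,0,-0.065],0.025],[[0,0,0],[0,0,-0.078],0.025],[[0,0,0],[0,0,-0.085],0.025],[[0,0,0],[0,0,-0.088],0.025],[[0,0,0],[0,0,-0.088],0.025]]'
python3 -m jog '[[[0,0,0],[0,0,0],0.025],[[0,0,0],[0,0,0],0.025],[[0,0,0],[0,0,0],0.025],[[0,0,0],[0,0,0],0.025],[[0,0,0],[0,0,0],0.025]]'
python3 - <<'E'
from h import *
ims=[]
for c,x0,y0 in(('scene',310,100),('side',220,190)):
    p,d=capture(c);W=cloud(c,d);P=W.reshape(-1,3);P=P[~np.isnan(P[:,0])]
    q=P[(P[:,2]>.05)&(P[:,2]<.26)&(abs(P[:,0]-.565)<.03)&(abs(P[:,1]-.165)<.03)]
    print(c,np.histogram(q[:,2],np.arange(.09,.24,.01))[0])
    ims.append(cv2.resize(p[y0:y0+140,x0:x0+100],None,fx=4,fy=4,interpolation=cv2.INTER_CUBIC))
save('end',np.hstack(ims))
E
```

```text
clock: 21.9
tool_pos: [0.5646, 0.1651, 0.223]
eef_rot: [180.0, -0.0, 60.9]
wrist_force: [-0.1, -1.1, -1.3]
opening: 0.414
gripper_force: 45.8
clock: 22.4
tool_pos: [0.5645, 0.1651, 0.2226]
eef_rot: [-180.0, 0.0, 61.0]
wrist_force: [-0.2, -0.0, 0.3]
opening: 0.415
gripper_force: 45.8
scene [103 118   0   0   0   0   0   0   0   2  21  32  47  83]
side [133 124   0   0   0   0   0   0   0   1   8  33  66 163]
```

View pics/end.png

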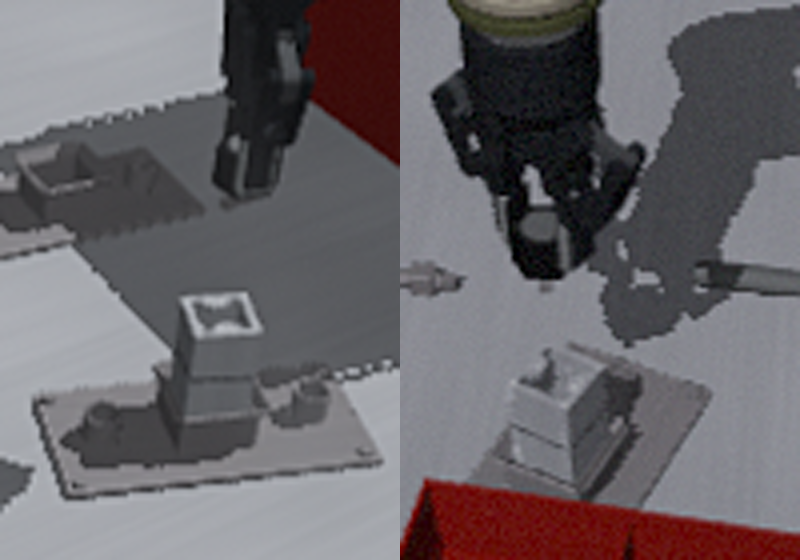

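The picture shows the open tube upright in the socket (left crop, around (215,380)) and the cap with its stem held in the jaws about 10 cm above it. Handing in.

```bash
python3 -c "
from station import manip
print(manip.close_job())"
```

```text
the job is handed in; nothing more can be done
None
```

The job is handed in at 22.4 s: the tube is home in the far rack's socket, its cap undid clockwise with a stop at about 70°, and the gripper holds the cap steady about 10 cm above the tube; I did not re-measure the other items on the trestle at the end.

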